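# Slide a flow-cell cartridge under the spring clip of a bench sequencer

## Task

Load the white flow-cell cartridge that lies loose in its bay of the sequencer: with a fingertip, press it down hard behind its blue ridge, against the sprung contacts, and keep pressing while you slide it forward so that its nose passes under the steel leaf-spring clip and it is fully home against the stop, lying flat. Do not lift the cartridge out of the bay or pry the clip up, and leave everything else on the bench standing where it is.

Things in the scene. Friction and masses are not known exactly. Their poses are not given: they have to be found in the camera images.
- sequencer: grey two-bay sequencer fixed to the bench, box 220 (x) x 190 (y) x 45 mm. Origin: centre of its underside; x is the loading direction, z up. Its flat top is the deck, 45 mm above the bench. Two bays run along x: the one to load is centred at y = +45 mm; the one at y = -45 mm is already loaded (cartridge with grey ridge, part of the machine).
- bay_stop (a point): middle of the stop face of the bay to load, at deck level, axes as the sequencer (in its frame at 85, 45, 45 mm). The bay is 55 mm wide between rails 7 mm high and 195 mm long; the stop block is 67 mm wide, 16 mm long, 18 mm high (24 mm with the clip's screws). Home means: the cartridge's nose touches this face.
- cartridge: white flat cartridge 100 (x) x 52 (y) x 12 mm, 70 g, loose in the bay, nose (+x) towards the stop. Origin: centre of its underside, z up. A blue ridge 6 mm high and 44 mm wide crosses its top at x = 6 to 12 mm; the flat ribbed top behind it is for the finger, which can push forward on the ridge. The part ahead of the ridge goes under the clip. Friction on the bay and clip about 0.25.
- nose (a point): middle of the lower edge of the cartridge's nose (cartridge x = 50, z = 0 mm). At the start it is 43 to 63 mm short of the stop and held 3 to 6 mm above the deck by the sprung contacts, while the tail rests on the deck
- thumb_pad (a point): the spot to press: on the cartridge's top face (12 mm above its underside), on its middle line, 12 mm behind the rear face of the blue ridge (cartridge x = -6 mm)
- clip_lip (a point): edge of the upturned lip of the steel leaf-spring clip, 30 mm wide, facing the cartridge. At rest it is 15 mm above the deck and 32 mm before the stop. 9 mm beyond the edge the leaf bows down to 9 mm above the deck; the cartridge lifts it 3 mm, and is then pressed by about 9 N. A nose not pressed down jams on the lip. At home the edge is 5 mm ahead of the ridge.
- clip_leaf (a joint): angle of the leaf-spring clip, rad: 0 at rest, about 0.10 when it rides on a cartridge that lies flat, at most 0.4
- contact_blades (a joint): angle of the three sprung brass contact blades in the bay floor, rad: 0 standing (they rise towards the stop, to 7 mm at their free ends), about 0.13 pressed flush. Pressing the thumb pad with about 6 to 13 N brings the cartridge flat on the deck, which does not yield; press a little harder than that. Sliding under the clip takes up to about 17 N forward.
- vial: bystander, leave it: amber glass vial with white cap, 26 mm wide, 55 mm high, beside the sequencer on its +y side; origin: centre of its underside
- tube_rack: bystander, leave it: orange tube rack 100 x 36 x 45 mm, beside the sequencer on its -y side; origin: centre of its underside
- buffer_bottle: bystander, leave it: glass bottle with blue cap, 66 mm wide, 150 mm high; origin: centre of its underside
- saline_bottle: bystander, leave it: glass bottle with red cap, 66 mm wide, 150 mm high; origin: centre of its underside
- flask: bystander, leave it: conical glass flask, 84 mm wide, 118 mm high; origin: centre of its underside
- beaker: bystander, leave it: glass beaker, 68 mm wide, 85 mm high; origin: centre of its underside
- tip_box: bystander, leave it: pipette tip box with yellow lid, 124 x 86 x 64 mm; origin: centre of its underside
- pipette: bystander, leave it: hand pipette lying on the bench, 250 mm long, 29 mm high; origin: centre of its underside
There are look-alikes about, which are no part of the job. There is more than one size of the cartridge; the one meant has the size given above.

How it is judged:
On the way:
1. the nose passes under the clip, lifting its leaf, while the finger presses on the cartridge (over 5 N) (contact force between the fingers and cartridge above 5 N and value of joint clip_leaf above 0.06 rad and x of nose in the frame of bay_stop between -0.028 and -0.004 m), for 0.05 s.
At the end, for the whole second after the job is handed in: the cartridge's nose is within 3.5 mm of the stop, the cartridge lies flat on the deck (nose and centre less than 2.5 mm above it, tilt under 0.04 rad), straight in the bay and at rest, with the clip's leaf riding on its top (leaf angle 0.06 to 0.18 rad) (x of nose in the frame of bay_stop above -0.0035 m and z of each of nose, cartridge in the frame of bay_stop below 0.0025 m and angle between the x axis of cartridge and the x axis of sequencer, either way round below 0.06 rad and angle between cartridge's own z axis and vertical below 0.04 rad and value of joint clip_leaf between 0.06 and 0.18 rad and linear speed of cartridge below 0.01 m/s); the robot touches nothing.
It fails at once if the cartridge is lifted: its centre more than 12 mm above the deck (z of cartridge in the frame of bay_stop above 0.012 m).
It fails at once if the clip is pried up, beyond 0.28 rad (value of joint clip_leaf above 0.28 rad).
It fails at once if another thing on the bench is pushed more than 20 mm, or tipped (distance of any of vial, tube_rack, buffer_bottle, saline_bottle, flask, beaker, tip_box, pipette from where it was at the start of the episode above 0.02 m or angle between any of vial, tube_rack, buffer_bottle, saline_bottle, flask, beaker, tip_box, pipette's own z axis and vertical above 0.3 rad).
It also fails if it takes over 58 s, if anything falls off the work surface, if the arm or the gripper's body presses on something with over 40 N, if the wrist force passes 120 N, or if a joint passes its speed limit or range.

## Robot

A 6-joint arm with a two-finger parallel gripper is mounted at the origin on the work surface. World frame = base frame: x ahead of the robot, y to its left, z up, the work surface at z = 0. Lengths are in m, angles in rad, forces in N, time in s.
With the tool pointing down it reaches from about 0.3 to 0.95 m from the base axis. Payload 3.1 kg.
Tool frame: the origin (TCP) lies at the very end of the fingers, on their centre line; the grasp point (between the pads) lies 19 mm behind it; z points along the fingers, y is the line along which they close (so a half turn about z gives the same grasp; the last joint's range is limited). The gripper opens to 85 mm and grips with 20 to 120 N. Pads are 22 mm wide; open, the fingers measure 114 mm over their backs; the gripper's body (76 mm by 85 mm) begins 54 mm behind the grasp point. The pads swing forward as they close: fully open they stand 13 mm farther back than shut.
Start: joints at [1.095, 0.308, 1.634, -0, 1.2, -0.07], TCP at [0.247, 0.574, 0.231] pointing down, gripper open.
Joint ranges: [-3.06, 3.06], [-0.79, 1.96], [0.05, 2.63], [-1.19, 4.34], [0.05, 2.64], [-2.94, 2.94]. Speed limits (rad/s): [2.79, 2.79, 3.14, 3.14, 3.14, 3.14].

## Interface

Orientations are given as a rotation vector (axis times angle).
In Python, from station import manip gives the robot as it stands.
- The arm moves only by the tool step_arm, never from a script. Its argument "steps" is a list of rows, each a list of 4 numbers: the shift along the tool's x, y, z in m, then the turn about the tool's z in degrees. A call has exactly 8 rows; each row is the pose to reach, as a shift and turn from the pose commanded when the call began, along the tool's axes at that moment; what a row does not reach only later rows make up. A row lasts 1/10 s, in which the tool goes at most 50 mm and 8.59 degrees, less where a joint would pass 70% of its speed; a pose out of reach is approached as far as the arm can. A call with a gripper value outside its range is refused whole. "claw" is the opening, from 0 (shut) to 1 (fully open), set as the call begins (left out, the last holds). The fingers move at their own pace and stop on an object; "grip_force" is the grip in N (left out, the last holds). Time passes only in rows, so rows that repeat a pose let the fingers close, or fill a call up. It gives the time, the measured TCP pose, the force, the opening and the grip force at its end, in the units of the state.
- manip.get_obs(): the state, without advancing time (a new reading comes with each control period).
- manip.snapshot(name): name is "scene" or "top" or "wrist"; returns the picture (480x640x3 uint8, red, green, blue); there is no depth.
- manip.get_calibration(name): a dict with "fx", "fy", "cx", "cy" (pixels), "pose" (4x4, takes a point from camera to world coordinates); the wrist camera has in their place "hand_eye" (4x4, takes a point from camera to tool coordinates, whose origin is the TCP and whose axes are the flange's). Camera axes: x right, y up, looking along -z (the intrinsics and any distortion apply to the point x, -y, -z); pixel columns grow to the right and rows downward; lengths in m; the calibration is good to about 2 mm. A picture is of the moment at which its call begins: read the wrist's pose just before it. get_calibration takes no time and is no camera call.
- manip.finish_job(): hands the job in; it is judged then, once.
Trained networks look in the newest picture that a camera, given by its name, has taken for a name from the list of things; names that differ only in an ending like _2 or _b are one class to them, and where a whole thing is asked for, a point or a joint stands for the part that bears it (a point fixed in the world has none). Each returns a list of dicts, best first, with "confidence" (0 to 1); they miss things now and then, are a little off and sometimes report something else, mostly with a low value. They report only what shows in the picture. A call takes as long as a camera call. They do not tell look-alikes from the thing itself.
- manip.recognise(camera, target): "bbox" ([left, top, right, bottom] in pixels, round what is visible of it).
The state is a dict: "time": time; "joints": joint angles; "joint_vel": joint speeds; "joint_efforts": joint torques, N m; "position": TCP position; "tool_rot": TCP orientation; "force": force on the tool from outside, world axes, zero at the start; "torque": the same for the moment, N m; "finger_gap": finger opening in m; "grasp_force": force on a finger pad.
Only numpy, scipy, OpenCV 4.12 (cv2) and the standard library are available. Lean on these libraries where they do the work, as an engineer would, in place of code of your own. Each camera call takes 0.05 s, during which the arm holds its last target. There are 200 camera calls.

## Working session

There is one attempt and no reset: what is moved stays moved. The work goes in short steps, Python scripts to look and compute and a tool call to move; the robot and the scene stay as the last step left them, time stands still between calls to the robot, and variables do not carry over. Pictures are saved under pics/ and viewed, at most 10 in all, crops included, and the job is handed in when it is done.

Besides the shell and the picture viewer there is one more tool, called by a JSON object that holds its "fn" and its "kwargs", one argument or row to a line. step_arm: Moves the arm, as the interface text tells. Its arguments: {"type":"object","properties":{"steps":{"type":"array"},"claw":{"type":"number"},"grip_force":{"type":"number"}},"required":["steps"]}

```bash
mkdir -p pics; python3 - <<'E'
from station import manip
import cv2, numpy as np
o=manip.get_obs(); print(o['time'],o['position'],o['tool_rot'],o['finger_gap'],o['force'])
for c in ['scene','top']:
    im=manip.snapshot(c); cv2.imwrite(f'pics/{c}0.png',im[:,:,::-1])
    k=manip.get_calibration(c); print(c,k)
    for t in ['sequencer','cartridge','clip_lip','vial','tube_rack','buffer_bottle','saline_bottle']:
        print(t,[(np.round(d['bbox']).tolist(),round(d['confidence'],2)) for d in manip.recognise(c,t)][:4])
print(manip.get_calibration('wrist'))
E
```

```text
0.0 [0.24634887 0.57349185 0.23002772] [-0.63301159 -3.07646888  0.00355766] 0.08499141096993101 [0.15154879 0.3020637  0.55681784]
scene {'fx': 576.407072870771, 'fy': 576.407072870771, 'cx': 325.74816662016286, 'cy': 236.57747091819923, 'pose': array([[-0.43503021, -0.74655901,  0.5033869 ,  1.1198198 ],
       [ 0.9003183 , -0.35242679,  0.25538658,  0.29146807],
       [-0.01325413,  0.56430932,  0.82545704,  1.06482165],
       [ 0.        ,  0.        ,  0.        ,  1.        ]])}
sequencer [([214.0, 189.0, 348.0, 302.0], 0.75)]
cartridge [([363.0, 258.0, 407.0, 317.0], 0.66), ([274.0, 221.0, 321.0, 260.0], 0.61)]
clip_lip [([262.0, 253.0, 284.0, 271.0], 0.59), ([309.0, 281.0, 324.0, 305.0], 0.3)]
vial [([309.0, 283.0, 320.0, 305.0], 0.57)]
tube_rack [([216.0, 194.0, 255.0, 228.0], 0.64)]
buffer_bottle [([502.0, 260.0, 547.0, 322.0], 0.87), ([464.0, 359.0, 510.0, 419.0], 0.53), ([213.0, 183.0, 347.0, 302.0], 0.43)]
saline_bottle [([464.0, 362.0, 511.0, 419.0], 0.62), ([215.0, 194.0, 258.0, 229.0], 0.21)]
top {'fx': 499.3603679941371, 'fy': 499.3603679941371, 'cx': 325.22675365
[... 633 characters left out ...]
lip_lip [([346.0, 197.0, 363.0, 210.0], 0.75)]
vial [([146.0, 164.0, 180.0, 199.0], 0.71)]
tube_rack [([406.0, 231.0, 429.0, 270.0], 0.58)]
buffer_bottle [([140.0, 257.0, 182.0, 290.0], 0.75)]
saline_bottle [([146.0, 165.0, 181.0, 201.0], 0.75)]
{'fx': 330.7871247123873, 'fy': 330.7871247123873, 'cx': 319.260614665791, 'cy': 238.15382262358818, 'hand_eye': array([[-3.73505140e-04,  9.60631083e-01,  2.77826895e-01,
         6.91002989e-02],
       [ 9.99999775e-01,  2.04235402e-04,  6.38203803e-04,
        -2.91742944e-04],
       [ 5.56336323e-04,  2.77827071e-01, -9.60630943e-01,
        -1.42796451e-01],
       [ 0.00000000e+00,  0.00000000e+00,  0.00000000e+00,
         1.00000000e+00]])}
```

View pics/top0.png

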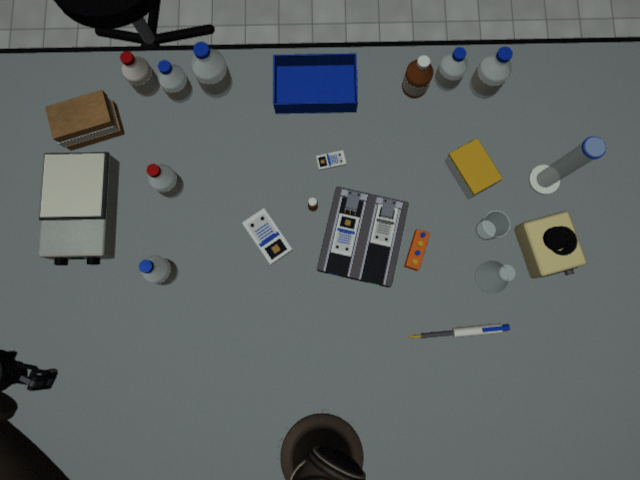

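View pics/scene0.png

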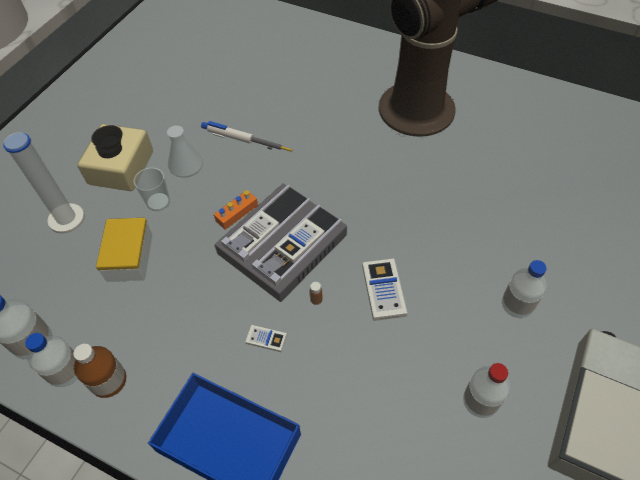

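The possible matches in the top picture are:
- (345,237): the blue-ridge cartridge in the left bay
- (382,228): the loaded cartridge with the grey ridge
- (267,236): a larger loose cartridge
- (330,160): a small loose cartridge

I choose the one in the bay at (345,237). Next I'll get a rough pose and a close crop.

```bash
cat > h.py <<'E'
import numpy as np, cv2
from station import manip
from scipy.spatial.transform import Rotation as R
def campose(name,obs=None):
    k=manip.get_calibration(name)
    if name!='wrist': return k,k['pose']
    T=np.eye(4);T[:3,:3]=R.from_rotvec(obs['tool_rot']).as_matrix();T[:3,3]=obs['position']
    return k,T@k['hand_eye']
def ray(k,P,uv,z):
    uv=np.atleast_2d(np.array(uv,float))
    d=np.c_[(uv[:,0]-k['cx'])/k['fx'],-(uv[:,1]-k['cy'])/k['fy'],-np.ones(len(uv))]@P[:3,:3].T
    return P[:3,3]+d*((z-P[2,3])/d[:,2])[:,None]
def proj(k,P,X):
    c=(np.atleast_2d(X)-P[:3,3])@P[:3,:3]
    return np.c_[k['cx']-k['fx']*c[:,0]/c[:,2],k['cy']+k['fy']*c[:,1]/c[:,2]]
def seq(x,y,yaw,pts):
    c,s=np.cos(yaw),np.sin(yaw); p=np.array(pts,float)
    return np.c_[x+c*p[:,0]-s*p[:,1],y+s*p[:,0]+c*p[:,1],p[:,2]]
E
python3 - <<'E'
from h import *
k,P=campose('top')
c=ray(k,P,[(339,187),(410,203),(393,287),(318,272)],0.045);print(c.round(3))
im=cv2.imread('pics/top0.png')[170:300,300:440]
cv2.imwrite('pics/crop.png',cv2.resize(im,None,fx=4.5,fy=4.5,interpolation=cv2.INTER_CUBIC))
E
```

```text
[[ 0.658 -0.059  0.045]
 [ 0.613 -0.238  0.045]
 [ 0.401 -0.186  0.045]
 [ 0.442 -0.001  0.045]]
```

View pics/crop.png

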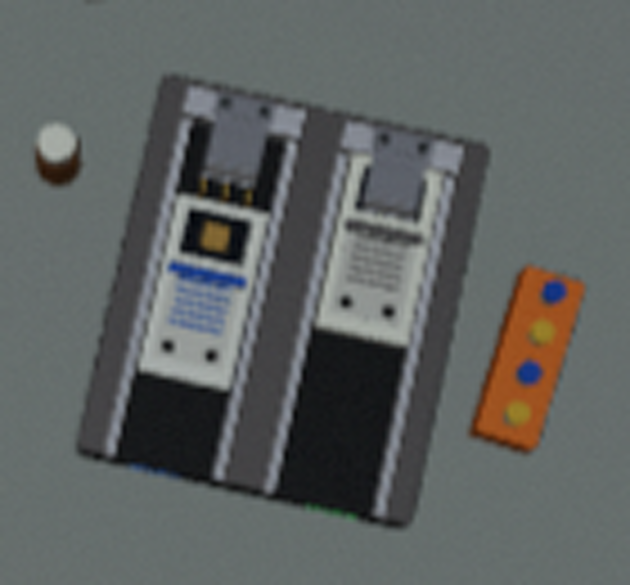

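The crop confirms it: blue ridge at crop (207,275), contacts and clip ahead of it, and the loaded bay to its right. Next I work out the first reach.

```bash
python3 - <<'E'
from h import *
k,P=campose('top'); o=manip.get_obs()
cr=np.array([(207,275),(164,78),(488,148),(80,452),(410,524)])/4.5+[300,170]
r=ray(k,P,cr,0.045);r[0]=ray(k,P,cr[0],0.061)
print(r.round(4))
yaw=np.arctan2(*(r[1]-r[3])[[1,0]]),np.arctan2(*(r[2]-r[4])[[1,0]]);print('yaw',np.degrees(yaw),r[1:].mean(0))
yw=np.mean(yaw);ex=np.array([np.cos(yw),np.sin(yw),0])
pad=r[0]-.015*ex;print('pad',pad)
M=R.from_rotvec(o['tool_rot']).as_matrix();print(M.round(3))
t=pad.copy();t[2]=.19
print('shift',M.T@(t-o['position']))
want=np.c_[-ex,[-ex[1]*-1*-1,ex[0],0],[0,0,-1]]
ang=np.degrees(np.arctan2((-ex)@M[:,1],(-ex)@M[:,0]));print('turn',ang)
E
```

```text
[[ 0.5405 -0.0728  0.061 ]
 [ 0.6573 -0.0521  0.045 ]
 [ 0.613  -0.2338  0.045 ]
 [ 0.4457 -0.0009  0.045 ]
 [ 0.4026 -0.1811  0.045 ]]
yaw [-13.61710456 -14.08068704] [ 0.52962588 -0.11697551  0.045     ]
pad [ 0.52595207 -0.06916298  0.061     ]
[[-0.919  0.395  0.   ]
 [ 0.395  0.919  0.   ]
 [-0.     0.    -1.   ]]
shift [-0.51050392 -0.48102089  0.0412606 ]
turn -9.399316988169977
```

{"fn": "step_arm", "kwargs": {
  "steps": [
    [-0.035,-0.033,0,-1.5],
    [-0.07,-0.066,0,-3],
    [-0.105,-0.1,0,-4.5],
    [-0.14,-0.133,0,-6],
    [-0.175,-0.166,0,-7.5],
    [-0.21,-0.2,0,-9.4],
    [-0.245,-0.232,0,-9.4],
    [-0.28,-0.264,0,-9.4]
  ],
  "claw": 0,
  "grip_force": 60
}}

```text
time: 1.6
position: [0.4003, 0.2194, 0.2317]
tool_rot: [0.378, 3.118, 0.001]
force: [0.9, -0.3, 0.4]
finger_gap: 0.0003
grasp_force: 0.0
```

```bash
python3 - <<'E'
from h import *
o=manip.get_obs();M=R.from_rotvec(o['tool_rot']).as_matrix();print(o['time'],o['position'],o['finger_gap'])
print(M.T@(np.array([.526,-.069,.19])-o['position']),np.degrees(np.arctan2(M[1,0],M[0,0])))
E
```

```text
1.6 [0.40034408 0.21944294 0.23171157] 0.00028482636964322544
[-0.19091551 -0.25007845  0.04172091] 166.17067240695783
```

{"fn": "step_arm", "kwargs": {
  "steps": [
    [-0.028,-0.036,0.005,0],
    [-0.056,-0.072,0.01,0],
    [-0.084,-0.108,0.015,0],
    [-0.112,-0.145,0.02,0],
    [-0.14,-0.182,0.025,0],
    [-0.168,-0.219,0.03,0],
    [-0.191,-0.25,0.042,0],
    [-0.191,-0.25,0.042,0]
  ]
}}

```text
time: 2.4
position: [0.5264, -0.0715, 0.1883]
tool_rot: [-0.386, -3.118, 0.002]
force: [0.0, 0.7, 0.1]
finger_gap: -0.0
grasp_force: 0.0
```

```bash
python3 - <<'E'
from h import *
o=manip.get_obs();print(o['time'],o['position'],o['tool_rot'],o['force'])
im=manip.snapshot('wrist');cv2.imwrite('pics/w1.png',im[:,:,::-1])
np.savez('w1.npz',p=o['position'],r=o['tool_rot'])
for t in ['cartridge','clip_lip','sequencer']: print(t,[(np.round(d['bbox']).tolist(),round(d['confidence'],2)) for d in manip.recognise('wrist',t)][:4])
E
```

```text
2.4 [ 0.52637049 -0.07145327  0.18829409] [-3.86378861e-01 -3.11770325e+00  2.42994014e-03] [0.04857194 0.73396995 0.0608567 ]
cartridge [([293.0, 174.0, 360.0, 291.0], 0.86), ([418.0, 378.0, 429.0, 389.0], 0.68), ([452.0, 107.0, 606.0, 252.0], 0.63)]
clip_lip []
sequencer [([158.0, 112.0, 388.0, 349.0], 0.79)]
```

View pics/w1.png

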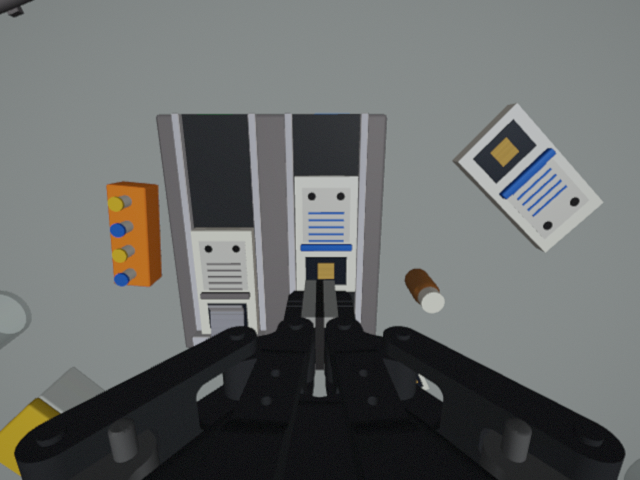

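The wrist view shows the target between its rails: tail edge at about (296–357,178), ridge at about (326,247). The tips are shut at (320,290). Now I measure from it.

```bash
python3 - <<'E'
from h import *
d=np.load('w1.npz');o=dict(position=d['p'],tool_rot=d['r']);k,P=campose('wrist',o)
im=cv2.imread('pics/w1.png');h=cv2.cvtColor(im,cv2.COLOR_BGR2HSV)
m=cv2.inRange(h,(100,120,60),(125,255,255));m[:, :290]=0;m[:,362:]=0;m[:236]=0;m[:,:][262:]=0
ys,xs=np.nonzero(m);print('ridge px',xs.min(),xs.max(),ys.min(),ys.max())
# edge rows by column gradient
g=cv2.cvtColor(im,cv2.COLOR_BGR2GRAY).astype(float)
def edge(line):
    q=np.abs(np.diff(line));i=np.argmax(q);w=q[max(0,i-2):i+3];return max(0,i-2)+(w*np.arange(len(w))).sum()/w.sum()+.5
tail=[(c,165+edge(g[165:190,c])) for c in (302,326,350)]
T=ray(k,P,tail,.057);print('tail top',tail,T.round(4))
rr=[(c,ys[xs==c].min()) for c in (306,326,346)];RR=ray(k,P,rr,.0655);print('ridge rear top',rr,RR.round(4))
rows=[185,200,225]
L=ray(k,P,[(280+edge(g[r,280:300])+0,r) for r in rows],.058);
Rr=ray(k,P,[(350+edge(g[r,350:362]),r) for r in rows],.058)
for a in (L,Rr): print(a.round(4),np.degrees(np.arctan2(*(a[0]-a[2])[[1,0]])))
D=ray(k,P,[(158,115),(386,115)],.045);print('rear corners',D.round(4),np.linalg.norm(D[0]-D[1]),np.degrees(np.arctan2(*(D[1]-D[0])[[1,0]])))
E
```

```text
ridge px 301 351 240 250
tail top [(302, np.float64(175.812925170068)), (326, np.float64(175.56849315068493)), (350, np.float64(175.65753424657535))] [[ 0.481  -0.0755  0.057 ]
 [ 0.4856 -0.0564  0.057 ]
 [ 0.4905 -0.0374  0.057 ]]
ridge rear top [(306, np.int64(245)), (326, np.int64(240)), (346, np.int64(245))] [[ 0.5367 -0.0865  0.0655]
 [ 0.5365 -0.0691  0.0655]
 [ 0.5449 -0.0538  0.0655]]
[[ 0.4865 -0.0839  0.058 ]
 [ 0.4985 -0.0869  0.058 ]
 [ 0.5193 -0.0921  0.058 ]] 165.9824052978441
[[ 0.4994 -0.0328  0.058 ]
 [ 0.5114 -0.0357  0.058 ]
 [ 0.5322 -0.0409  0.058 ]] 166.13079753030934
rear corners [[ 0.4062 -0.1774  0.045 ]
 [ 0.4515  0.0024  0.045 ]] 0.1854158217186196 75.84037502152144
```

{"fn": "step_arm", "kwargs": {
  "steps": [
    [0.0012,0.0048,0.03,0],
    [0.0012,0.0048,0.06,0],
    [0.0012,0.0048,0.09,0],
    [0.0012,0.0048,0.11,0],
    [0.0012,0.0048,0.12,0],
    [0.0012,0.0048,0.124,0],
    [0.0012,0.0048,0.124,0],
    [0.0012,0.0048,0.124,0]
  ]
}}

```text
time: 3.4
position: [0.5266, -0.0623, 0.0666]
tool_rot: [0.378, 3.116, -0.0]
force: [0.3, 0.6, -0.4]
finger_gap: 0.0
grasp_force: 0.0
```

```bash
python3 - <<'E'
from h import *
o=manip.get_obs();print(o['time'],o['position'],o['tool_rot'],o['force'])
im=manip.snapshot('wrist');sc=manip.snapshot('scene')
a=cv2.resize(im[140:340,220:420,::-1],(600,600),interpolation=2)
b=cv2.resize(sc[185:305,240:280+80,::-1],(200*2,600),interpolation=2)[:,:200*2]
cv2.imwrite('pics/w2.png',cv2.resize(np.hstack([a,b]),(800,480)))
k,P=campose('wrist',o);print('TCP px',proj(k,P,o['position']))
E
```

```text
3.4 [ 0.52656801 -0.06226706  0.06659827] [ 3.77717549e-01  3.11624601e+00 -2.69848542e-04] [ 0.30072953  0.59101436 -0.39816274]
TCP px [[320.59543414 294.81281764]]
```

View pics/w2.png

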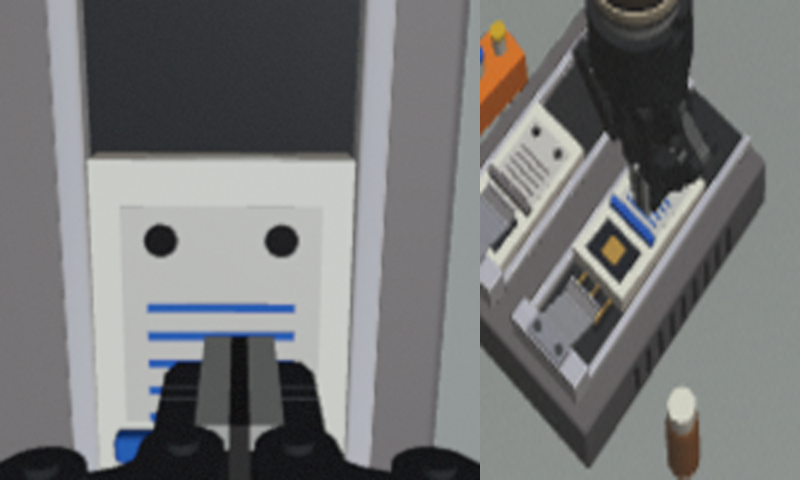

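The crop shows the fingertip behind the ridge, which peeks out at the lower left, but about 4 mm too far to +y. I correct that and descend gently.

{"fn": "step_arm", "kwargs": {
  "steps": [
    [0,-0.002,0,0],
    [0,-0.004,0,0],
    [0,-0.004,0.002,0],
    [0,-0.004,0.004,0],
    [0,-0.004,0.006,0],
    [0,-0.004,0.008,0],
    [0,-0.004,0.008,0],
    [0,-0.004,0.008,0]
  ]
}}

```text
time: 4.3
position: [0.5249, -0.0664, 0.0581]
tool_rot: [0.378, 3.118, -0.0]
force: [-1.8, 0.3, 6.3]
finger_gap: 0.0002
grasp_force: 3.5
```

{"fn": "step_arm", "kwargs": {
  "steps": [
    [0,0,0.0005,0],
    [0,0,0.001,0],
    [0,0,0.0015,0],
    [0,0,0.002,0],
    [0,0,0.002,0],
    [0,0,0.002,0],
    [0,0,0.002,0],
    [0,0,0.002,0]
  ]
}}

```text
time: 5.1
position: [0.5254, -0.0665, 0.0571]
tool_rot: [0.378, 3.117, -0.001]
force: [-2.4, 0.4, 12.5]
finger_gap: -0.0006
grasp_force: 5.9
```

{"fn": "step_arm", "kwargs": {
  "steps": [
    [0,0,0.0005,0],
    [0,0,0.001,0],
    [0,0,0.0015,0],
    [0,0,0.002,0],
    [0,0,0.002,0],
    [0,0,0.002,0],
    [0,0,0.002,0],
    [0,0,0.002,0]
  ]
}}

```text
time: 5.9
position: [0.5265, -0.0667, 0.057]
tool_rot: [0.378, 3.116, -0.001]
force: [-5.4, 0.5, 20.9]
finger_gap: -0.0001
grasp_force: 10.5
```

{"fn": "step_arm", "kwargs": {
  "steps": [
    [-0.003,0,0.0005,0],
    [-0.006,0,0.001,0],
    [-0.009,0,0.001,0],
    [-0.012,0,0.001,0],
    [-0.015,0,0.001,0],
    [-0.018,0,0.001,0],
    [-0.021,0,0.001,0],
    [-0.024,0,0.001,0]
  ]
}}

```text
time: 6.7
position: [0.5442, -0.0708, 0.0569]
tool_rot: [-0.377, -3.107, -0.002]
force: [-13.8, 2.7, 36.7]
finger_gap: 0.0002
grasp_force: 18.9
```

{"fn": "step_arm", "kwargs": {
  "steps": [
    [-0.002,0,-0.001,0],
    [-0.004,0,-0.002,0],
    [-0.006,0,-0.002,0],
    [-0.008,0,-0.002,0],
    [-0.01,0,-0.002,0],
    [-0.012,0,-0.002,0],
    [-0.013,0,-0.002,0],
    [-0.014,0,-0.002,0]
  ]
}}

```text
time: 7.5
position: [0.5581, -0.0742, 0.057]
tool_rot: [-0.377, -3.11, -0.002]
force: [-10.4, 2.4, 21.7]
finger_gap: 0.0001
grasp_force: 15.8
```

```bash
python3 - <<'E'
from h import *
o=manip.get_obs();print(o['time'],o['position'],o['force'])
sc=manip.snapshot('scene');w=manip.snapshot('wrist')
b=cv2.resize(sc[185:305,230:350,::-1],(400,400),interpolation=2)
a=cv2.resize(w[100:300,220:420,::-1],(400,400),interpolation=2)
cv2.imwrite('pics/s3.png',np.hstack([b,a]))
E
```

```text
7.5 [ 0.55808776 -0.07420291  0.05697898] [-10.41717071   2.42222892  21.67519521]
```

View pics/s3.png

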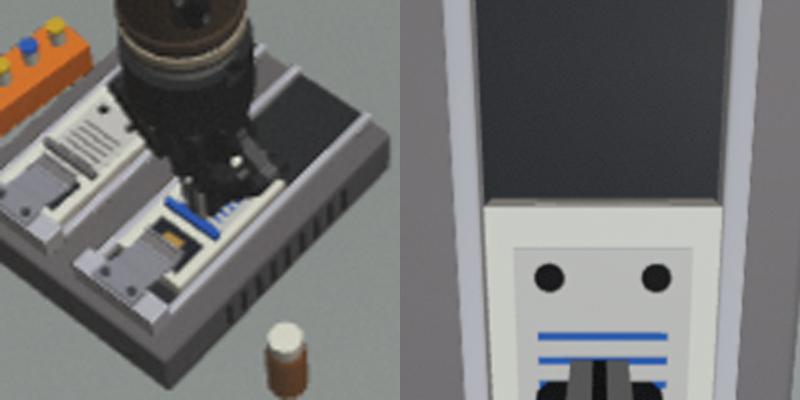

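The nose is under the clip and the cartridge is straight and moving with the finger: ridge at (192,218), clip over the gold window in the left half. I keep sliding.

{"fn": "step_arm", "kwargs": {
  "steps": [
    [-0.002,0,0,0],
    [-0.004,0,0,0],
    [-0.006,0,0,0],
    [-0.008,0,0,0],
    [-0.01,0,0,0],
    [-0.011,0,0,0],
    [-0.012,0,0,0],
    [-0.012,0,0,0]
  ]
}}

```text
time: 8.4
position: [0.5716, -0.0776, 0.057]
tool_rot: [-0.378, -3.114, -0.001]
force: [-9.2, 2.2, 20.5]
finger_gap: -0.0
grasp_force: 14.6
```

{"fn": "step_arm", "kwargs": {
  "steps": [
    [-0.001,0,0,0],
    [-0.002,0,0,0],
    [-0.003,0,0,0],
    [-0.004,0,0,0],
    [-0.005,0,0,0],
    [-0.006,0,0,0],
    [-0.006,0,0,0],
    [-0.006,0,0,0]
  ]
}}

```text
time: 9.2
position: [0.5732, -0.078, 0.057]
tool_rot: [-0.376, -3.104, -0.002]
force: [-18.2, 4.1, 29.9]
finger_gap: -0.0003
grasp_force: 18.7
```

{"fn": "step_arm", "kwargs": {
  "steps": [
    [-0.001,0,-0.001,0],
    [-0.002,0,-0.001,0],
    [-0.003,0,-0.001,0],
    [-0.004,0,-0.001,0],
    [-0.004,0,-0.001,0],
    [-0.004,0,-0.001,0],
    [-0.004,0,-0.001,0],
    [-0.004,0,-0.001,0]
  ]
}}

```text
time: 10.0
position: [0.5732, -0.078, 0.057]
tool_rot: [-0.375, -3.095, -0.004]
force: [-23.3, 5.5, 31.7]
finger_gap: -0.0004
grasp_force: 20.4
```

{"fn": "step_arm", "kwargs": {
  "steps": [
    [0.001,0,-0.001,0],
    [0.002,0,-0.002,0],
    [0.003,0,-0.003,0],
    [0.004,0,-0.004,0],
    [0.005,0,-0.005,0],
    [0.006,0,-0.006,0],
    [0.006,0,-0.007,0],
    [0.006,0,-0.007,0]
  ]
}}

```text
time: 10.8
position: [0.5734, -0.0783, 0.0605]
tool_rot: [-0.378, -3.111, -0.001]
force: [-5.2, 1.7, -2.1]
finger_gap: -0.0001
grasp_force: 3.1
```

{"fn": "step_arm", "kwargs": {
  "steps": [
    [0.002,0,0,0],
    [0.004,0,0,0],
    [0.005,0,-0.004,0],
    [0.005,0,-0.015,0],
    [0.005,0,-0.04,0],
    [0.005,0,-0.08,0],
    [0.005,0,-0.12,0],
    [0.005,0,-0.12,0]
  ]
}}

```text
time: 11.6
position: [0.5784, -0.0794, 0.1914]
tool_rot: [0.377, 3.101, -0.003]
force: [1.5, -0.1, 0.2]
finger_gap: 0.0001
grasp_force: 0.0
```

```bash
python3 - <<'E'
from h import *
o=manip.get_obs();print(o['time'],o['position'],o['force'])
sc=manip.snapshot('scene');w=manip.snapshot('wrist')
k,P=campose('wrist',o)
g=cv2.cvtColor(w,cv2.COLOR_RGB2GRAY)
cv2.imwrite('pics/w4f.png',w[:,:,::-1])
b=cv2.resize(sc[185:305,230:350,::-1],(400,400),interpolation=2)
a=cv2.resize(w[150:350,150:350,::-1],(400,400),interpolation=2)
cv2.imwrite('pics/s4.png',np.hstack([b,a]))
E
```

```text
11.6 [ 0.57837452 -0.07935188  0.1913533 ] [ 1.49654119 -0.10544838  0.23336519]
```

View pics/s4.png

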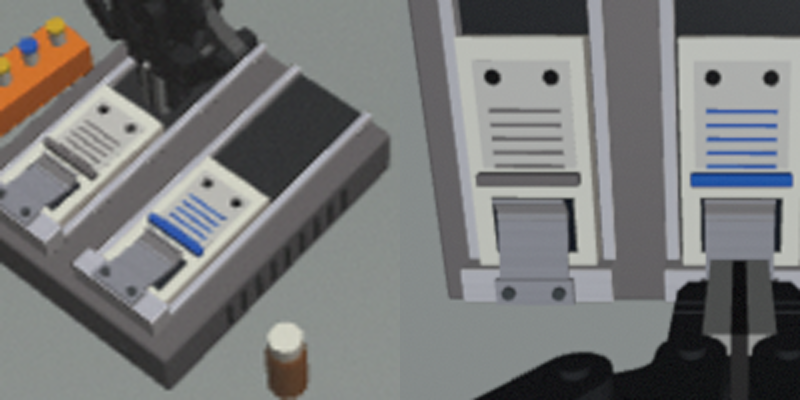

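After release, the blue-ridge cartridge lines up with the loaded one (ridges both at row 180, tails at row 37–38 in the right half). The clip is riding on it and the finger is clear, so I hand in.

```bash
python3 -c "
from station import manip
print(manip.finish_job())"
```

```text
the job is handed in; nothing more can be done
None
```

I slid the cartridge until it stopped moving under about 24 N forward push. In the last picture it lies level with the already-loaded cartridge, with the clip riding on it. I handed the job in at about 12 s; no verdict was returned.

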